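Pack the macro kit caddy, lightest piece first

TASK

Pack the macro kit into the blue-grey caddy, lightest piece first so that the fan's draft cannot carry it off: the white body cap, then the orange lens hood, then the black lens, each set down gently (not dropped), the same way up as it stands now, in the middle of the well whose floor has its own colour. Leave the look-alikes (the vented white desiccant tub and the hollow black extension tube), the dispenser and the macro rail standing where they are.

Things in the scene. Friction and masses are not known exactly. Their poses are not given: they have to be found in the camera images.
- cap: white plastic body cap: plain white disc with a thin grey ring on top, 58 mm across, 18 mm high, about 20 g, loose. Origin: centre of its underside, z up
- hood: orange lens hood: upright straight tube of firm moulded material, open at both ends, 60 mm outside, 4 mm wall, 34 mm high, about 35 g, loose. Origin: centre of its lower end, z up along its axis
- lens: black lens standing on its mount: cylinder 62 mm across, 72 mm high, ribbed focus ring (64 mm over the ribs), violet glass on top, about 320 g, loose. Origin: centre of its underside, z up
- well_white: white-floored well for the cap: fixed square insert with a metal lip, 88 mm outside, 82 mm inside; three such in a row (108 mm apart along their y, any colour order) on a fixed blue-grey caddy plate 124 x 344 x 6 mm with low wire end grips. Origin: centre of its underside, 6 mm above the shelf; floor 3 mm, top of lip 8 mm above the origin; z up, sides along x, y
- well_orange: orange-floored well for the hood: fixed square insert with a metal lip, 88 mm outside, 82 mm inside; three such in a row (108 mm apart along their y, any colour order) on a fixed blue-grey caddy plate 124 x 344 x 6 mm with low wire end grips. Origin: centre of its underside, 6 mm above the shelf; floor 3 mm, top of lip 8 mm above the origin; z up, sides along x, y
- well_black: black-floored well for the lens: fixed square insert with a metal lip, 88 mm outside, 82 mm inside; three such in a row (108 mm apart along their y, any colour order) on a fixed blue-grey caddy plate 124 x 344 x 6 mm with low wire end grips. Origin: centre of its underside, 6 mm above the shelf; floor 3 mm, top of lip 8 mm above the origin; z up, sides along x, y
- tub: look-alike, to be left: white desiccant tub 58 mm across, 24 mm high, a ring of dark vent holes and a blue dot on top, loose. Origin: centre of its underside, z up
- tube: look-alike, to be left: black extension tube, a hollow ring open at both ends, 62 mm outside, 48 mm inside, 28 mm high, loose. Origin: centre of its lower end, z up
- dispenser: bystander: upright push dispenser for desiccant tubs, pale cylinder 88 mm across at the foot, 128 mm high with a green press-top, loose, about 600 g. Origin: centre of its underside, z up
- rail: bystander: aluminium macro rail 180 mm long (its x) and 36 mm wide, with a dark carriage and a black turning knob reaching 49 mm from its middle to its -y side, 36 mm high, loose, about 500 g. Origin: centre of its underside, z up
Things that resemble listed ones, but are neither listed nor needed, are in the scene too. Of the things shaped like the hood, the orange one is meant.

How it is judged:
By the outcome, as a careful person would: the job done as asked, in the order asked, and still so for the second after the job is handed in, with the robot touching nothing.
It also fails if it takes over 93 s, if anything falls off the work surface, if the arm or the gripper's body presses on something with over 40 N, if the wrist force passes 120 N, or if a joint passes its speed limit or range.

ROBOT

A 6-joint arm with a two-finger parallel gripper is mounted at the origin on the work surface. World frame = base frame: x ahead of the robot, y to its left, z up, the work surface at z = 0. Lengths are in mm, angles in rad, forces in N, time in s.
With the tool pointing down it reaches from about 275 to 750 mm from the base axis. Payload 10.2 kg.
Tool frame: the origin (TCP) lies where the fingers leave the gripper's body, on its centre line; the fingertips stand 73 mm ahead of it and the grasp point (between the pads) lies 54 mm ahead of it; z points along the fingers, y is the line along which they close (so a half turn about z gives the same grasp; the last joint's range is limited). The gripper opens to 85 mm and grips with 20 to 120 N. Pads are 22 mm wide; open, the fingers measure 114 mm over their backs; the gripper's body (76 mm by 85 mm) begins 54 mm behind the grasp point. The pads swing forward as they close: fully open they stand 13 mm farther back than shut.
Start: joints at [1.08, 0.313, 1.498, -0, 1.331, -0.223], TCP at [138.933, 506.29, 303.894] pointing down, gripper open.
Joint ranges: [-2.94, 2.94], [-0.97, 2.17], [0.19, 2.56], [-1.23, 4.37], [0.02, 3.11], [-2.88, 2.88]. Speed limits (rad/s): [2.39, 2.39, 3.01, 3.14, 3.14, 3.14].

INTERFACE

Orientations are given as a unit quaternion [w, x, y, z].
In Python, from rig import ctrl gives the robot as it stands.
- The arm moves only by the shell command python3 -m creep 'ROWS' [OPENING] [FORCE]. ROWS is JSON, a list that holds one entry, the list of rows, each a list of 6 numbers: the shift along the world's x, y, z in units of 25 mm (1.0 is 25 mm), then the turn, a rotation vector about the world's x, y, z in units of 5 degrees (1.0 is 5 degrees). In form: [[[x, y, z, ax, ay, az], ...]]. A call has 1 to 20 rows; each row is the pose to reach, as a shift and turn from the pose commanded when the call began; what a row does not reach only later rows make up. A row lasts 1/12 s, in which the tool goes at most 41.7 mm and 7.16 degrees, less where a joint would pass 70% of its speed; a pose out of reach is approached as far as the arm can. A call with a gripper value outside its range is refused whole. OPENING is the finger opening in mm, from 0 to 85.4, set as the call begins (- or left out, the last holds). The fingers move at their own pace and stop on an object; FORCE is the grip in N (left out, the last holds). Time passes only in rows, so rows that repeat a pose let the fingers close. It gives the time, the measured TCP pose, the force, the opening and the grip force at its end, in the units of the state.
- ctrl.sense(): the state, without advancing time (a new reading comes with each control period).
- ctrl.capture(name): name is "scene" or "top" or "wrist"; returns a dict with "image" (384x512x3 uint8, red, green, blue), "fx", "fy", "cx", "cy" (pixels), "R" (3x3) and "t" (3): a world point X has camera coordinates R X + t. Camera axes: x right, y down, z forward; pixel columns grow to the right and rows downward; lengths in mm; the calibration is good to about 2 mm. The wrist camera is an equidistant fisheye: a pixel r from the principal point sees the ray r / f radians off the axis. A picture is of the moment at which its call begins. There is no depth.
- ctrl.finish_job(): hands the job in; it is judged then, once.
The state is a dict: "time_s": time; "joints": joint angles; "dq": joint speeds; "tau": joint torques, N m; "eef_pos": TCP position; "ee_rot": TCP orientation; "force": force on the tool from outside, world axes, zero at the start; "wrist_torque": the same for the moment, N m; "grip_width": opening from 0.0 (shut) to 1.0 (fully open); "grip_force": force on a finger pad.
Only numpy, scipy, OpenCV 4.12 (cv2) and the standard library are available. Lean on these libraries where they do the work, as an engineer would, in place of code of your own. Each camera call takes 0.05 s, during which the arm holds its last target. There are 200 camera calls.

## Working session

There is one attempt and no reset: what is moved stays moved. The work goes in short steps, Python scripts to look and compute and a shell command to move; the robot and the scene stay as the last step left them, time stands still between calls to the robot, and variables do not carry over. Pictures are saved under pics/ and viewed, at most 14 in all, crops included, and the job is handed in when it is done.

```bash
mkdir -p pics; ls; cat > h.py <<'E'
import numpy as np, cv2
from rig import ctrl
def cap(n,f):
    c=ctrl.capture(n); cv2.imwrite(f'pics/{f}.png',cv2.cvtColor(c['image'],cv2.COLOR_RGB2BGR)); np.save(f'pics/{f}.npy',c,allow_pickle=True); return c
def load(f): return np.load(f'pics/{f}.npy',allow_pickle=True).item()
def ray(c,u,v,fish=False):
    x=(u-c['cx'])/c['fx']; y=(v-c['cy'])/c['fy']
    if fish:
        r=np.hypot(x,y); d=np.array([np.sin(r)*x/max(r,1e-9),np.sin(r)*y/max(r,1e-9),np.cos(r)])
    else: d=np.array([x,y,1.])
    R=np.array(c['R']); t=np.array(c['t']); return -R.T@t, R.T@d
def at(c,u,v,z,fish=False):
    o,d=ray(c,u,v,fish); return (o+d*(z-o[2])/d[2]).round(1)
def proj(c,X,fish=False):
    p=np.array(c['R'])@np.array(X,float)+np.array(c['t'])
    if fish:
        a=np.arctan2(np.hypot(p[0],p[1]),p[2]); s=a/max(np.hypot(p[0],p[1]),1e-9)
        return c['cx']+c['fx']*p[0]*s, c['cy']+c['fy']*p[1]*s
    return c['cx']+c['fx']*p[0]/p[2], c['cy']+c['fy']*p[1]/p[2]
E
python3 - <<'E'
from h import *
for n in('top','scene'):
    c=cap(n,n+'0'); print(n,c['fx'],np.array(c['R']).round(3).tolist(),(-np.array(c['R']).T@np.array(c['t'])).round(1))
    im=cv2.imread(f'pics/{n}0.png'); cv2.imwrite(f'pics/{n}0b.png',cv2.resize(im,(800,600),interpolation=cv2.INTER_CUBIC))
print(ctrl.sense())
E
```

```text
pics
top 460.08990758359096 [[-0.011, -1.0, 0.012], [-0.98, 0.008, -0.197], [0.197, -0.014, -0.98]] [ 178.9   11.3 1553.4]
scene 485.4190698499361 [[0.093, 0.996, 0.015], [0.737, -0.059, -0.673], [-0.669, 0.073, -0.74]] [1489.8 -108.  1144.7]
{'time_s': 0.1, 'joints': array([ 1.07960128e+00,  3.13388051e-01,  1.49834869e+00,  7.84836672e-06,
        1.33097579e+00, -2.23382716e-01]), 'dq': array([-0.00048274, -0.00022721, -0.00333379, -0.00130058, -0.00274189,
       -0.00070118]), 'tau': array([ 2.83940157e-03, -4.12891281e+01, -2.60142839e+01, -1.72602977e-04,
        3.04474903e-03,  2.60228131e-05]), 'eef_pos': array([138.86079305, 506.15810575, 303.39999359]), 'ee_rot': array([-1.99400826e-04,  1.33507256e-01,  9.91047678e-01, -5.23243819e-04]), 'force': array([1.06275203, 0.93976733, 0.6846745 ]), 'wrist_torque': array([-0.06041174,  0.02457419,  0.03527491]), 'grip_force': 0.0, 'grip_width': 1.0023809848715368}
```

View pics/top0b.png

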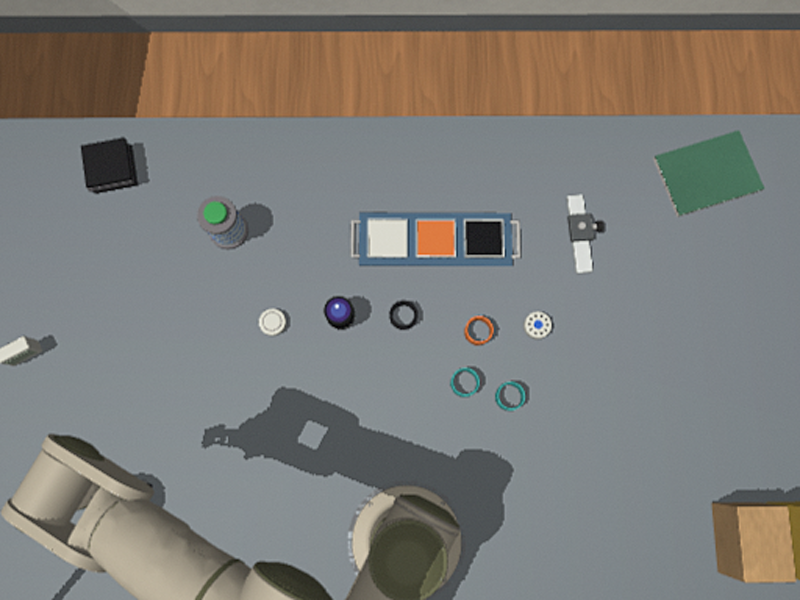

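View pics/scene0b.png

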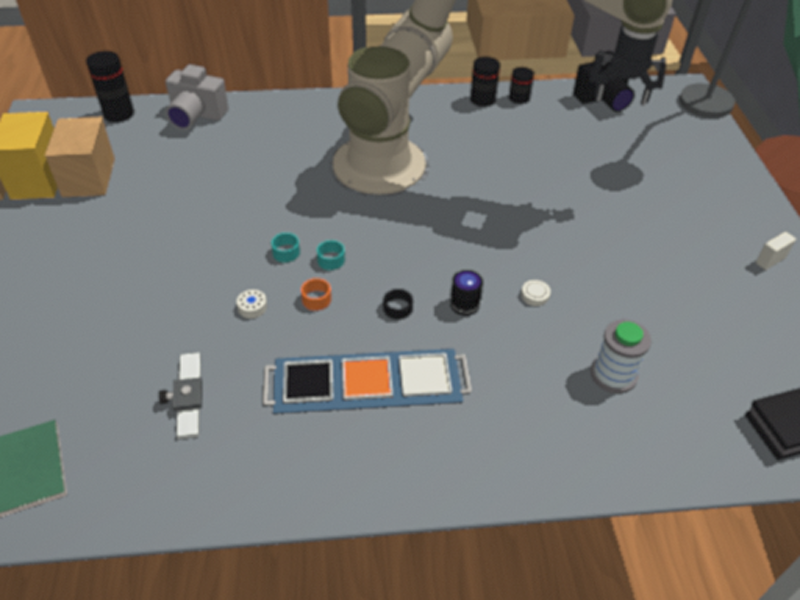

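Top view (800x600): the white discs are at (272,321), plain with a thin ring, so the cap, and (538,324), vented with a blue dot, so the tub. The black ones are at (338,311), with violet glass, so the lens, and (403,314), hollow, so the extension tube. The tubes shaped like the hood are at (479,330), orange, so the hood, and (465,382) and (511,396), both teal. The wells, left to right, are white (387,238), orange (436,238) and black (484,238). The scene view agrees.

```bash
python3 - <<'E'
from h import *
k=1.5625
t=load('top0'); im=t['image']
hsv=cv2.cvtColor(im,cv2.COLOR_RGB2HSV).astype(int); H,S,V=hsv[...,0],hsv[...,1],hsv[...,2]
def comp(mask,u,v,w=24):
    u,v=int(u/k),int(v/k); m=np.zeros_like(mask,np.uint8); m[v-w:v+w,u-w:u+w]=mask[v-w:v+w,u-w:u+w]
    n,l,s,c=cv2.connectedComponentsWithStats(m); i=1+np.argmax(s[1:,4]); 
    cn,_=cv2.findContours((l==i).astype(np.uint8),0,1); pts=cn[0]
    return c[i],s[i],cv2.minEnclosingCircle(pts),cv2.minAreaRect(pts)
white=(S<40)&(V>165); org=(S>120)&(H<18)&(V>100); dark=V<60; blue=(H>100)&(H<118)&(S>90)
for n,m,u,v,z,w in [('cap',white,272,321,18,16),('tub',white,538,324,24,16),('hood',org,479,330,34,16),('tube',dark,403,314,28,16),
  ('ww',white,387,238,9,20),('wo',org,436,238,9,20),('wb',dark,484,238,9,20)]:
    c,s,(cc,r),ra=comp(m,u,v,w); print(n,s.tolist(),'cen',at(t,*c,z),'circ',at(t,*cc,z),round(r*1.5534*1000/460/1,1)if 0 else round(r,1),'rect',at(t,*ra[0],z),[round(x,1) for x in ra[1]],round(ra[2],1))
for n,u,v,z in [('lens',338,309,72),('teal1',465,382,30),('teal2',511,396,30),('disp',214,212,128),('railL',576,196,20),('railR',584,270,20),('plateTL',360,212,6),('TR',512,212,6),('BR',512,265,6),('BL',360,265,6)]: print(n,at(t,u/k,v/k,z))
c1=cv2.resize(im[180:265,150:375],(795,300),interpolation=cv2.INTER_CUBIC)
s=load('scene0')['image'];c2=cv2.resize(s[145:265,140:365],(795,290),interpolation=cv2.INTER_CUBIC)
cv2.imwrite('pics/crop.png',np.vstack([c1,c2])[...,::-1])
E
```

```text
cap [165, 197, 18, 18, 223] cen [460.1 287.2  18. ] circ [460.  287.5  18. ] 8.7 rect [460. 287.  18.] [15.6, 17.0] 45.0
tub [336, 199, 17, 17, 178] cen [ 447.2 -289.6   24. ] circ [ 447. -289.   24.] 8.6 rect [ 448.8 -289.7   24. ] [16.0, 16.0] 90.0
hood [297, 202, 19, 19, 116] cen [ 434.9 -160.3   34. ] circ [ 435.1 -159.    34. ] 9.4 rect [ 434.6 -159.5   34. ] [17.0, 18.4] 45.0
tube [250, 193, 17, 18, 122] cen [470.7   1.   28. ] circ [471.2   1.5  28. ] 9.3 rect [469.5   1.1  28. ] [17.0, 16.0] 90.0
ww [235, 140, 26, 25, 597] cen [649.8  36.9   9. ] circ [649.3  36.    9. ] 16.7 rect [649.3  36.    9. ] [24.0, 25.0] 90.0
wo [267, 142, 24, 21, 473] cen [648.8 -71.9   9. ] circ [648.5 -72.3   9. ] 15.2 rect [648.5 -72.3   9. ] [20.0, 23.0] 90.0
wb [298, 142, 23, 21, 470] cen [ 648.  -179.6    9. ] circ [ 647.8 -179.     9. ] 14.9 rect [ 647.8 -179.     9. ] [20.0, 22.0] 90.0
lens [474.7 137.9  72. ]
teal1 [ 323.1 -128.7   30. ]
teal2 [ 292.6 -225.2   30. ]
disp [670.6 391.4 128. ]
railL [ 740.2 -390.9   20. ]
railR [ 568.3 -398.8   20. ]
plateTL [710.5  95.9   6. ]
TR [ 708.2 -247.3    6. ]
BR [ 584.6 -242.5    6. ]
BL [587.1  95.6   6. ]
```

View pics/crop.png

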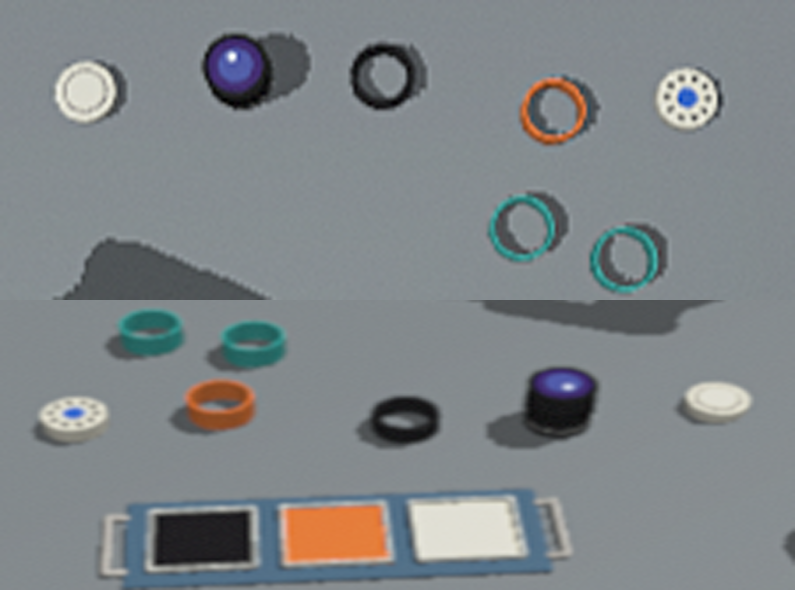

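The crop confirms the choice: plain ringed cap (85,92), lens with violet glass (237,70), orange hood (553,110). The hollow black tube (383,75) and vented tub (687,98) stay. Next I move above the cap with the fingers closing along world y.

```bash
python3 -m creep '[[[4,-2.7,0,0,0,1],[8,-5.5,-1,0,0,2],[12.85,-8.76,-4.2,0,0,3.07],[12.85,-8.76,-4.2,0,0,3.07],[12.85,-8.76,-4.2,0,0,3.07],[12.85,-8.76,-4.2,0,0,3.07],[12.85,-8.76,-4.2,0,0,3.07],[12.85,-8.76,-4.2,0,0,3.07],[12.85,-8.76,-4.2,0,0,3.07],[12.85,-8.76,-4.2,0,0,3.07],[12.85,-8.76,-4.2,0,0,3.07],[12.85,-8.76,-4.2,0,0,3.07],[12.85,-8.76,-4.2,0,0,3.07],[12.85,-8.76,-4.2,0,0,3.07],[12.85,-8.76,-4.2,0,0,3.07],[12.85,-8.76,-4.2,0,0,3.07]]]' 85 25
python3 - <<'E'
from h import *
c=cap('wrist','w1'); print(c['fx'],c['cx'],c['cy'],(-np.array(c['R']).T@np.array(c['t'])).round(1),np.array(c['R']).round(3).tolist())
s=ctrl.sense();print(s['eef_pos'],s['ee_rot'],s['joints'])
print(proj(c,[460,287.3,18],True),proj(c,[474.7,137.9,72],True))
E
```

```text
time_s: 1.43
eef_pos: [459.6, 287.9, 199.3]
ee_rot: [0.0, -0.001, 1.0, 0.0]
force: [0.5, 1.1, -0.2]
grip_width: 0.996
grip_force: 0.0
297.3186396354542 254.28044840154993 191.69203535725842 [379.7 288.5 268.1] [[-0.001, 1.0, 0.0], [0.951, 0.001, 0.308], [0.308, 0.001, -0.951]]
[459.72526909 287.82931309 199.22695995] [ 2.36662511e-04 -6.25800316e-04  9.99999773e-01  8.12679705e-05] [ 3.43287592e-01  4.53698081e-01  1.58436005e+00 -6.66416678e-06
  1.10303411e+00 -1.22875733e+00]
(np.float64(252.63728791573098), np.float64(190.9408568236869)) (np.float64(73.64897949735536), np.float64(227.37498841307828))
```

View pics/w1.png

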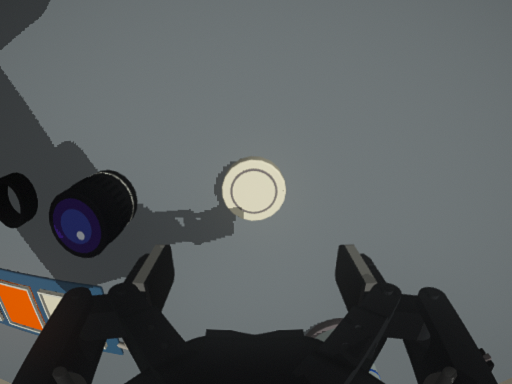

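The wrist view shows the cap at (254,190), 1 px from its projection, so its position holds. The open fingertips show at about (165,247) and (346,246), which lets me work out how far they reach.

```bash
python3 - <<'E'
from h import *
c=load('w1')
for u,v in [(152,247),(172,247),(338,246),(354,246)]:
    for x in (448.7,459.7):
        o,d=ray(c,u,v,True); print((o+d*(x-o[0])/d[0]).round(1))
print(at(c,254,190,18,True))
E
```

```text
[448.7 238.1 143.9]
[459.7 230.1 124.1]
[448.7 248.4 143.1]
[459.7 242.  123.2]
[448.7 330.  142. ]
[459.7 336.7 121.8]
[448.7 338.3 142.6]
[459.7 346.2 122.6]
[459.1 288.5  18. ]
```

```bash
python3 -m creep '[[[0,0,-1.2,0,0,0],[0,0,-2.4,0,0,0],[0,0,-3.5,0,0,0],[0,0,-4.3,0,0,0],[0,0,-4.7,0,0,0],[0,0,-4.9,0,0,0],[0,0,-4.9,0,0,0]]]' 85 25
python3 -m creep '[[[0,0,0,0,0,0],[0,0,0,0,0,0],[0,0,0,0,0,0],[0,0,0,0,0,0],[0,0,0,0,0,0],[0,0,0,0,0,0],[0,0,0,0,0,0],[0,0,0,0,0,0],[0,0,0,0,0,0],[0,0,0,0,0,0],[0,0,0,0,0,0],[0,0,0,0,0,0]]]' 50 25
python3 -c "
from h import *
cap('wrist','w2')"
```

```text
time_s: 2.07
eef_pos: [460.1, 287.4, 76.2]
ee_rot: [-0.0, -0.0, 1.0, -0.0]
force: [0.6, 0.6, -0.2]
grip_width: 0.996
grip_force: 0.0
time_s: 3.07
eef_pos: [460.7, 287.6, 77.9]
ee_rot: [0.001, -0.0, 1.0, 0.0]
force: [-1.6, 0.1, 6.0]
grip_width: 0.665
grip_force: 25.6
```

View pics/w2.png

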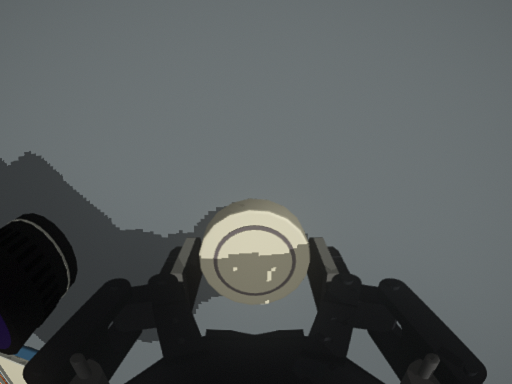

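The cap is between the pads and level, with its ring centre at about (255,261).

```bash
python3 - <<'E'
from h import *
c=load('w2'); print(at(c,255,261,18,True), ctrl.sense()['eef_pos'])
E
python3 -m creep '[[[0,0,0.3,0,0,0],[0,0,1,0,0,0],[0,0,1.8,0,0,0],[0,0,2.6,0,0,0],[0,0,3,0,0,0],[0,0,3,0,0,0]]]'
```

```text
[459.1 288.7  18. ] [460.71603678 287.5505219   77.8609224 ]
time_s: 3.62
eef_pos: [461.0, 287.6, 154.0]
ee_rot: [0.002, -0.0, 1.0, 0.001]
force: [-0.4, -0.6, -0.8]
grip_width: 0.663
grip_force: 26.8
```

```bash
python3 -m creep '[[[0.4,-0.6,0,0,0,0],[1.3,-1.8,0,0,0,0],[2.3,-3.1,0,0,0,0],[3.3,-4.4,0,0,0,0],[4.3,-5.7,0,0,0,0],[5.3,-7,0,0,0,0],[6.3,-8.3,0,0,0,0],[7,-9.4,0,0,0,0],[7.4,-9.9,0,0,0,0],[7.6,-10.03,0,0,0,0],[7.6,-10.03,0,0,0,0],[7.6,-10.03,0,0,0,0]]]'
python3 - <<'E'
from h import *
c=cap('wrist','w3');print(ctrl.sense()['eef_pos'])
for dx in(-41,41):
  for dy in(-41,41): print([round(float(x)) for x in proj(c,[649.2+dx,36.6+dy,14],True)])
E
```

```text
time_s: 4.62
eef_pos: [649.6, 37.6, 150.6]
ee_rot: [-0.001, -0.0, 1.0, 0.0]
force: [-0.3, 0.6, -0.6]
grip_width: 0.66
grip_force: 26.8
[649.46884649  37.90248443 150.94294546]
[194, 155]
[310, 155]
[201, 256]
[303, 256]
```

View pics/w3.png

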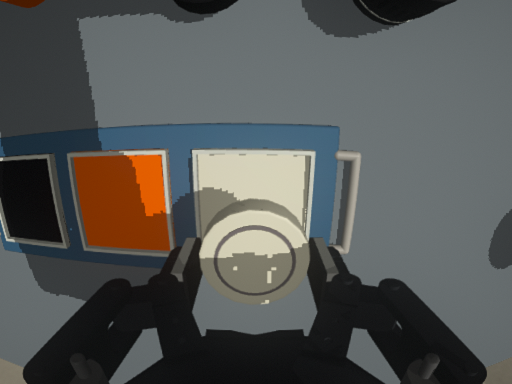

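The cap hangs level. The well's inner corners at (198,154) and (311,153) put its centre at about (648.3, 38), within 1 mm of the cap. Lowering now.

```bash
python3 -m creep '[[[0,0,-0.6,0,0,0],[0,0,-1.4,0,0,0],[0,0,-2,0,0,0],[0,0,-2.3,0,0,0],[0,0,-2.44,0,0,0],[0,0,-2.5,0,0,0],[0,0,-2.5,0,0,0]]]'
python3 -m creep '[[[0,0,-0.03,0,0,0],[0,0,-0.05,0,0,0],[0,0,-0.05,0,0,0]]]'
```

```text
time_s: 5.25
eef_pos: [650.3, 37.0, 89.5]
ee_rot: [0.0, -0.0, 1.0, -0.0]
force: [0.3, -0.1, -1.0]
grip_width: 0.665
grip_force: 26.8
time_s: 5.5
eef_pos: [650.3, 36.5, 88.1]
ee_rot: [0.0, -0.0, 1.0, -0.0]
force: [-0.7, 0.7, 0.4]
grip_width: 0.662
grip_force: 26.8
```

```bash
python3 -m creep '[[[0,0,-0.03,0,0,0],[0,0,-0.04,0,0,0],[0,0,-0.04,0,0,0]]]'
python3 -m creep '[[[0,0,-0.02,0,0,0],[0,0,-0.04,0,0,0],[0,0,-0.04,0,0,0]]]'
```

```text
time_s: 5.75
eef_pos: [650.3, 36.5, 87.0]
ee_rot: [0.0, -0.0, 1.0, -0.0]
force: [-1.1, -0.6, 2.0]
grip_width: 0.664
grip_force: 27.0
time_s: 6.0
eef_pos: [650.4, 36.5, 86.9]
ee_rot: [0.0, -0.0, 1.0, -0.0]
force: [-3.6, -0.0, 9.3]
grip_width: 0.664
grip_force: 27.7
```

Contact at 9 N. I release, let it settle, then lift.

```bash
python3 -m creep '[[[0,0,0.03,0,0,0],[0,0,0.03,0,0,0],[0,0,0.03,0,0,0],[0,0,0.03,0,0,0],[0,0,0.03,0,0,0],[0,0,0.03,0,0,0],[0,0,0.03,0,0,0],[0,0,0.03,0,0,0]]]' 85
python3 -m creep '[[[0,0,0.4,0,0,0],[0,0,1.2,0,0,0],[0,0,2.4,0,0,0],[0,0,3.6,0,0,0],[0,0,4.6,0,0,0],[0,0,4.6,0,0,0],[0,0,4.6,0,0,0]]]'
python3 - <<'E'
from h import *
c=cap('wrist','w4');print(ctrl.sense()['eef_pos'])
E
```

```text
time_s: 6.67
eef_pos: [650.2, 36.5, 86.3]
ee_rot: [-0.0, -0.0, 1.0, -0.0]
force: [0.7, -0.2, -0.5]
grip_width: 0.997
grip_force: 0.0
time_s: 7.25
eef_pos: [650.5, 36.5, 203.5]
ee_rot: [0.002, -0.0, 1.0, -0.0]
force: [0.1, 0.2, -0.4]
grip_width: 0.994
grip_force: 0.0
[650.05826405  36.56663964 201.78064821]
```

View pics/w4.png

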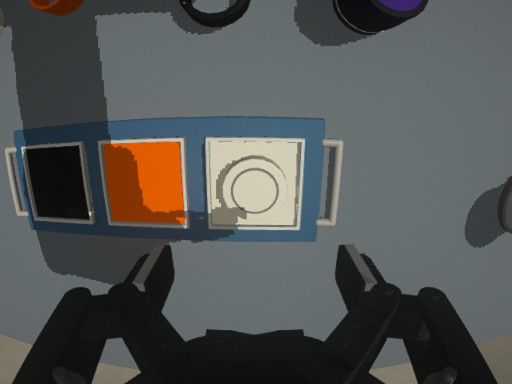

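The cap sits upright inside the white well, with its ring at (254.5,190). Checking its centring and refining the other wells.

```bash
python3 - <<'E'
from h import *
c=load('w4'); im=c['image']
print('cap',at(c,254.5,190,27,True))
hsv=cv2.cvtColor(im,cv2.COLOR_RGB2HSV).astype(int); H,S,V=hsv[...,0],hsv[...,1],hsv[...,2]
def cen(m,x0,x1,z):
    k=np.zeros(m.shape,np.uint8);k[120:245,x0:x1]=m[120:245,x0:x1]
    n,l,s,_=cv2.connectedComponentsWithStats(k);i=1+np.argmax(s[1:,4]);v,u=np.where(l==i)
    P=np.array([at(c,a,b,z,True)[:2] for a,b in zip(u,v)])
    ra=cv2.minAreaRect(P.astype(np.float32)); return ra
print('orange floor',cen((H<15)&(S>150),90,195,9))
print('black floor',cen(V<50,20,97,9))
print('caddy plate', cen((H>98)&(H<115)&(S>90),0,340,6))
for p in [(209,140),(304,140),(301,228),(211,228)]: print(at(c,*p,14,True))
E
```

```text
cap [649.1  37.4  27. ]
orange floor ((648.0816040039062, -71.06330871582031), (80.58262634277344, 80.80586242675781), 89.0234603881836)
black floor ((646.9366455078125, -179.77804565429688), (78.39624786376953, 80.92335510253906), 89.07594299316406)
caddy plate ((646.9122314453125, -69.95046997070312), (340.2105407714844, 122.23319244384766), 89.3767318725586)
[607.   -2.6  14. ]
[607.  81.  14.]
[691.7  82.3  14. ]
[691.7  -4.5  14. ]
```

```bash
python3 -m creep '[[[-0.8,-0.7,0,0,0,0],[-2,-1.8,0,0,0,0],[-3.2,-2.9,0,0,0,0],[-4.4,-4,0,0,0,0],[-5.6,-5.1,0,0,0,0],[-6.8,-6.2,0,0,0,0],[-7.8,-7.1,0,0,0,0],[-8.4,-7.6,-0.3,0,0,0],[-8.6,-7.85,-0.4,0,0,0],[-8.6,-7.85,-0.4,0,0,0],[-8.6,-7.85,-0.4,0,0,0]]]'
python3 - <<'E'
from h import *
c=cap('wrist','w5');print(ctrl.sense()['eef_pos'])
im=c['image'];hsv=cv2.cvtColor(im,cv2.COLOR_RGB2HSV).astype(int); H,S,V=hsv[...,0],hsv[...,1],hsv[...,2]
print(proj(c,[435,-159.7,34],True))
for z in(0,34):print([tuple(np.round(proj(c,[435+30*np.cos(a),-159.7+30*np.sin(a),z],True))) for a in np.arange(4)*np.pi/2])
E
```

```text
time_s: 8.22
eef_pos: [435.5, -159.4, 191.1]
ee_rot: [-0.0, 0.0, 1.0, 0.0]
force: [0.1, 0.5, -0.2]
grip_width: 0.998
grip_force: 0.0
[ 435.84774899 -159.19444753  191.28160473]
(np.float64(252.90921970265603), np.float64(199.2503682429556))
[(np.float64(253.0), np.float64(217.0)), (np.float64(286.0), np.float64(187.0)), (np.float64(253.0), np.float64(155.0)), (np.float64(220.0), np.float64(187.0))]
[(np.float64(253.0), np.float64(233.0)), (np.float64(290.0), np.float64(199.0)), (np.float64(253.0), np.float64(163.0)), (np.float64(216.0), np.float64(199.0))]
```

View pics/w5.png

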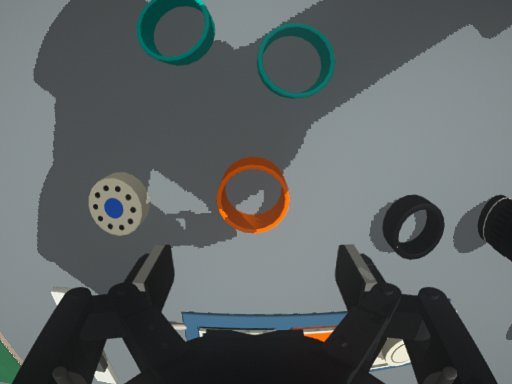

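The orange hood is at (253,198), matching its projection, and nothing is within reach of the open fingers.

```bash
python3 -m creep '[[[0,0,-0.8,0,0,0],[0,0,-2,0,0,0],[0,0,-3.1,0,0,0],[0,0,-3.9,0,0,0],[0,0,-4.3,0,0,0],[0,0,-4.45,0,0,0],[0,0,-4.45,0,0,0]]]' 85 25
python3 -m creep '[[[0,0,0,0,0,0],[0,0,0,0,0,0],[0,0,0,0,0,0],[0,0,0,0,0,0],[0,0,0,0,0,0],[0,0,0,0,0,0],[0,0,0,0,0,0],[0,0,0,0,0,0],[0,0,0,0,0,0],[0,0,0,0,0,0],[0,0,0,0,0,0],[0,0,0,0,0,0]]]' 52 25
python3 -m creep '[[[0,0,0.3,0,0,0],[0,0,1,0,0,0],[0,0,1.8,0,0,0],[0,0,2.6,0,0,0],[0,0,3.4,0,0,0],[0,0,3.6,0,0,0],[0,0,3.6,0,0,0],[0,0,3.6,0,0,0]]]'
```

```text
time_s: 8.85
eef_pos: [435.7, -159.3, 80.0]
ee_rot: [-0.0, -0.001, 1.0, 0.0]
force: [-0.9, -0.5, -0.4]
grip_width: 0.994
grip_force: 0.0
time_s: 9.85
eef_pos: [435.8, -159.9, 81.5]
ee_rot: [0.001, 0.0, 1.0, -0.001]
force: [-1.1, 2.6, 6.9]
grip_width: 0.7
grip_force: 25.6
time_s: 10.52
eef_pos: [435.0, -159.6, 169.9]
ee_rot: [-0.0, -0.0, 1.0, -0.0]
force: [-0.0, 0.1, -0.3]
grip_width: 0.7
grip_force: 27.2
```

```bash
python3 -m creep '[[[0.6,0.25,0,0,0,0],[1.7,0.7,0,0,0,0],[2.9,1.2,0,0,0,0],[4.1,1.7,0,0,0,0],[5.3,2.2,0,0,0,0],[6.5,2.7,0,0,0,0],[7.5,3.1,0,0,0,0],[8.2,3.4,0,0,0,0],[8.52,3.54,0,0,0,0],[8.52,3.54,0,0,0,0],[8.52,3.54,0,0,0,0]]]'
python3 - <<'E'
from h import *
c=cap('wrist','w6');print(ctrl.sense()['eef_pos'])
im=c['image'].copy()
for dx in(-41,41):
  for dy in(-41,41): print([round(float(x)) for x in proj(c,[648+dx,-71.2+dy,14],True)])
for x in (645,648): print(proj(c,[x,-71.2,123],True))
E
```

```text
time_s: 11.43
eef_pos: [647.6, -71.1, 168.4]
ee_rot: [-0.001, -0.0, 1.0, 0.0]
force: [-0.6, 0.1, -0.4]
grip_width: 0.694
grip_force: 27.2
[647.43621303 -71.37911066 168.93712419]
[200, 151]
[306, 151]
[205, 247]
[301, 247]
(np.float64(252.3520104809885), np.float64(275.58746685786747))
(np.float64(252.37015355022422), np.float64(280.88421943610234))
```

View pics/w6.png

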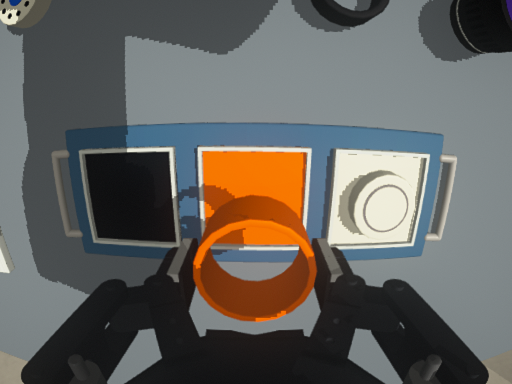

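The hood hangs level, and the orange well's lip at (202–306,150) matches the prediction. Lowering.

```bash
python3 -m creep '[[[0,0,-0.6,0,0,0],[0,0,-1.4,0,0,0],[0,0,-2.2,0,0,0],[0,0,-2.8,0,0,0],[0,0,-3.05,0,0,0],[0,0,-3.15,0,0,0],[0,0,-3.15,0,0,0]]]'
python3 -m creep '[[[0,0,-0.03,0,0,0],[0,0,-0.05,0,0,0],[0,0,-0.05,0,0,0]]]'
python3 - <<'E'
from h import *
c=load('w6')
print([proj(c,[647.6+d,-71.2,124],True) for d in(-30,30)])
E
```

```text
time_s: 12.07
eef_pos: [648.0, -71.6, 91.7]
ee_rot: [0.0, 0.0, 1.0, -0.0]
force: [0.2, -0.0, 0.2]
grip_width: 0.702
grip_force: 27.2
time_s: 12.32
eef_pos: [648.4, -71.3, 90.7]
ee_rot: [0.0, -0.0, 1.0, -0.0]
force: [-0.3, 0.8, -0.6]
grip_width: 0.705
grip_force: 27.2
[(np.float64(252.1787461074519), np.float64(222.08714397182706)), (np.float64(252.53892527120203), np.float64(327.8606637102348))]
```

```bash
python3 -m creep '[[[0.04,0,-0.02,0,0,0],[0.04,0,-0.04,0,0,0],[0.04,0,-0.04,0,0,0]]]'
python3 -m creep '[[[0,0,-0.02,0,0,0],[0,0,-0.04,0,0,0],[0,0,-0.04,0,0,0]]]'
```

```text
time_s: 12.57
eef_pos: [649.4, -71.3, 90.6]
ee_rot: [0.0, -0.0, 1.0, -0.0]
force: [-5.2, 0.4, 9.0]
grip_width: 0.701
grip_force: 27.9
time_s: 12.82
eef_pos: [649.4, -71.3, 90.6]
ee_rot: [0.0, -0.0, 1.0, -0.0]
force: [-7.9, 0.7, 15.6]
grip_width: 0.7
grip_force: 28.4
```

```bash
python3 -m creep '[[[0,0,0.06,0,0,0],[0,0,0.06,0,0,0],[0,0,0.06,0,0,0],[0,0,0.06,0,0,0],[0,0,0.06,0,0,0],[0,0,0.06,0,0,0],[0,0,0.06,0,0,0],[0,0,0.06,0,0,0]]]' 85
python3 -m creep '[[[0,0,0.4,0,0,0],[0,0,1.2,0,0,0],[0,0,2.4,0,0,0],[0,0,3.6,0,0,0],[0,0,4.8,0,0,0],[0,0,5.2,0,0,0],[0,0,5.2,0,0,0]]]'
python3 - <<'E'
from h import *
c=cap('wrist','w7');print(ctrl.sense()['eef_pos'])
im=c['image'];hsv=cv2.cvtColor(im,cv2.COLOR_RGB2HSV).astype(int); H,S,V=hsv[...,0],hsv[...,1],hsv[...,2]
print([proj(c,[648+dx,-71.2+dy,43],True) for dx,dy in((-30,0),(30,0),(0,30),(0,-30))])
E
```

```text
time_s: 13.48
eef_pos: [649.2, -71.2, 89.5]
ee_rot: [-0.0, -0.0, 1.0, 0.0]
force: [0.6, 0.1, 0.5]
grip_width: 0.995
grip_force: 0.0
time_s: 14.07
eef_pos: [650.0, -71.4, 223.5]
ee_rot: [0.003, -0.0, 1.0, -0.001]
force: [0.2, -0.1, 0.0]
grip_width: 0.993
grip_force: 0.0
[649.32027289 -71.25146042 220.6991116 ]
[(np.float64(253.9658638308389), np.float64(154.0249961118234)), (np.float64(253.98660203384108), np.float64(219.06427572888046)), (np.float64(288.02668896009044), np.float64(187.69261237491054)), (np.float64(219.94370570507056), np.float64(187.66049255453376))]
```

View pics/w7.png

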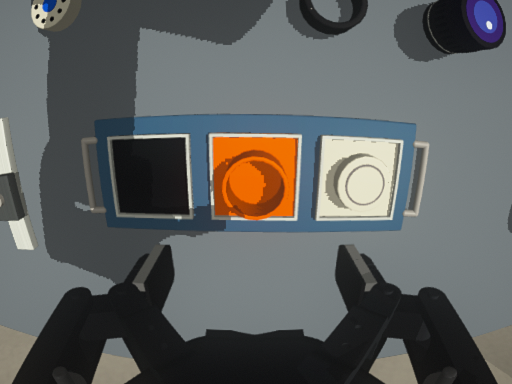

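The hood stands centred in the orange well, its ring about (219–288,153–219) as predicted. Next, the lens.

```bash
python3 -m creep '[[[-0.6,0.7,0,0,0,0],[-1.5,1.8,0,0,0,0],[-2.5,3,0,0,0,0],[-3.5,4.2,0,0,0,0],[-4.5,5.4,0,0,0,0],[-5.5,6.6,0,0,0,0],[-6.4,7.6,0,0,0,0],[-6.8,8.1,0,0,0,0],[-7,8.36,0,0,0,0],[-7,8.36,0,0,0,0],[-7,8.36,0,0,0,0]]]'
python3 - <<'E'
from h import *
c=cap('wrist','w8');print(ctrl.sense()['eef_pos'])
for r,z in((31,72),(31,0)): print([tuple(np.round(proj(c,[474.7+dx*r,137.9+dy*r,z],True))) for dx,dy in((-1,0),(1,0),(0,1),(0,-1))])
print(proj(c,[474.7,137.9,72],True))
E
```

```text
time_s: 15.03
eef_pos: [474.5, 137.4, 219.0]
ee_rot: [-0.0, -0.0, 1.0, -0.0]
force: [-0.7, 0.1, -0.4]
grip_width: 0.993
grip_force: 0.0
[474.7661723  137.04974975 219.10529599]
[(np.float64(254.0), np.float64(165.0)), (np.float64(254.0), np.float64(240.0)), (np.float64(294.0), np.float64(204.0)), (np.float64(214.0), np.float64(204.0))]
[(np.float64(254.0), np.float64(149.0)), (np.float64(254.0), np.float64(208.0)), (np.float64(285.0), np.float64(180.0)), (np.float64(223.0), np.float64(180.0))]
(np.float64(254.0334885759366), np.float64(204.55483502396538))
```

View pics/w8.png

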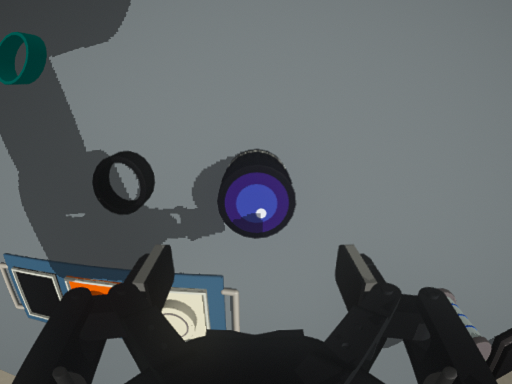

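The lens's violet glass is centred at (257,203), about 3 px to the right of its projection, so y is about 140. I shift +2 mm and descend to grip it just above mid-height.

```bash
python3 -m creep '[[[-0.03,0.08,-0.8,0,0,0],[-0.03,0.08,-2,0,0,0],[-0.03,0.08,-3.2,0,0,0],[-0.03,0.08,-4.2,0,0,0],[-0.03,0.08,-4.75,0,0,0],[-0.03,0.08,-4.95,0,0,0],[-0.03,0.08,-4.95,0,0,0]]]' 85 45
python3 -m creep '[[[0,0,0,0,0,0],[0,0,0,0,0,0],[0,0,0,0,0,0],[0,0,0,0,0,0],[0,0,0,0,0,0],[0,0,0,0,0,0],[0,0,0,0,0,0],[0,0,0,0,0,0],[0,0,0,0,0,0],[0,0,0,0,0,0],[0,0,0,0,0,0],[0,0,0,0,0,0]]]' 50 45
python3 -m creep '[[[0,0,0.2,0,0,0],[0,0,0.7,0,0,0],[0,0,1.4,0,0,0],[0,0,2.1,0,0,0],[0,0,2.8,0,0,0],[0,0,3.4,0,0,0],[0,0,3.6,0,0,0],[0,0,3.6,0,0,0],[0,0,3.6,0,0,0]]]'
```

```text
time_s: 15.67
eef_pos: [473.6, 139.0, 94.8]
ee_rot: [-0.001, 0.001, 1.0, -0.0]
force: [-0.3, 0.6, 1.5]
grip_width: 0.999
grip_force: 0.0
time_s: 16.67
eef_pos: [474.2, 139.6, 97.2]
ee_rot: [0.001, -0.0, 1.0, -0.0]
force: [-0.4, -2.2, 7.3]
grip_width: 0.719
grip_force: 49.6
time_s: 17.42
eef_pos: [473.1, 139.8, 185.3]
ee_rot: [-0.0, -0.0, 1.0, -0.0]
force: [0.7, -0.2, -3.1]
grip_width: 0.719
grip_force: 50.0
```

```bash
python3 -m creep '[[[0.3,-0.5,0,0,0,0],[0.9,-1.6,0,0,0,0],[1.6,-2.9,0,0,0,0],[2.3,-4.2,0,0,0,0],[3,-5.5,0,0,0,0],[3.7,-6.8,0,0,0,0],[4.4,-8.1,0,0,0,0],[5.1,-9.4,0,0,0,0],[5.8,-10.7,0,0,0,0],[6.4,-11.8,0,0,0,0],[6.8,-12.5,0,0,0,0],[6.94,-12.76,0,0,0,0],[6.94,-12.76,0,0,0,0],[6.94,-12.76,0,0,0,0]]]'
python3 - <<'E'
from h import *
c=cap('wrist','w9');s=ctrl.sense();print(s['eef_pos'],s['ee_rot'])
for dx in(-41,41):
  for dy in(-41,41): print([round(float(x)) for x in proj(c,[647+dx,-179.3+dy,14],True)])
print([tuple(np.round(proj(c,[647+dx,-179.3+dy,161],True))) for dx,dy in((-31,0),(31,0),(0,31),(0,-31),(0,0))])
E
```

```text
time_s: 18.58
eef_pos: [646.4, -178.5, 184.5]
ee_rot: [-0.001, -0.0, 1.0, 0.001]
force: [0.2, -0.1, -3.3]
grip_width: 0.719
grip_force: 50.3
[ 646.45193027 -177.98319784  185.0310863 ] [-8.93757156e-04 -4.59739528e-04  9.99999343e-01  5.51902886e-04]
[202, 148]
[302, 148]
[207, 238]
[298, 238]
[(np.float64(250.0), np.float64(245.0)), (np.float64(251.0), np.float64(360.0)), (np.float64(326.0), np.float64(310.0)), (np.float64(175.0), np.float64(309.0)), (np.float64(250.0), np.float64(312.0))]
```

View pics/w9.png

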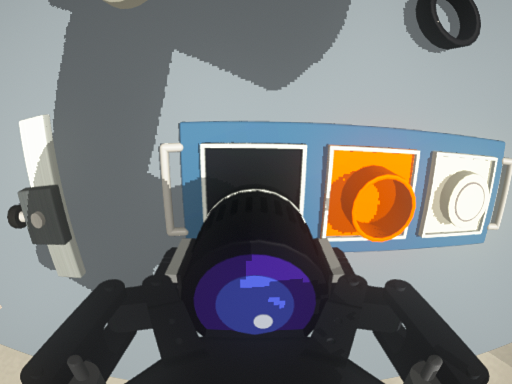

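The lens hangs level, and the black well's lip corners (205,147) and (303,148) put its centre about 1 mm to +y. Lowering with that correction.

```bash
python3 -m creep '[[[0.02,0.04,-0.5,0,0,0],[0.02,0.04,-1.2,0,0,0],[0.02,0.04,-1.9,0,0,0],[0.02,0.04,-2.6,0,0,0],[0.02,0.04,-3,0,0,0],[0.02,0.04,-3.13,0,0,0],[0.02,0.04,-3.13,0,0,0]]]'
python3 -m creep '[[[0,0,-0.03,0,0,0],[0,0,-0.05,0,0,0],[0,0,-0.05,0,0,0]]]'
```

```text
time_s: 19.22
eef_pos: [647.2, -177.4, 107.2]
ee_rot: [-0.0, -0.0, 1.0, 0.0]
force: [-0.0, 0.6, -3.7]
grip_width: 0.72
grip_force: 50.4
time_s: 19.47
eef_pos: [647.5, -178.1, 106.6]
ee_rot: [0.0, -0.0, 1.0, -0.0]
force: [0.9, -0.1, -3.7]
grip_width: 0.712
grip_force: 50.4
```

```bash
python3 -m creep '[[[0,0,-0.02,0,0,0],[0,0,-0.04,0,0,0],[0,0,-0.04,0,0,0]]]'
python3 -m creep '[[[0,0,-0.02,0,0,0],[0,0,-0.03,0,0,0],[0,0,-0.03,0,0,0]]]'
```

```text
time_s: 19.72
eef_pos: [647.5, -178.2, 106.3]
ee_rot: [0.0, -0.0, 1.0, -0.0]
force: [-3.2, 1.0, 5.3]
grip_width: 0.722
grip_force: 50.7
time_s: 19.97
eef_pos: [647.6, -178.2, 106.2]
ee_rot: [0.0, -0.0, 1.0, -0.0]
force: [-6.0, 2.8, 9.6]
grip_width: 0.715
grip_force: 51.1
```

Contact. I release, lift clear and inspect.

```bash
python3 -m creep '[[[0,0,0.03,0,0,0],[0,0,0.03,0,0,0],[0,0,0.03,0,0,0],[0,0,0.03,0,0,0],[0,0,0.03,0,0,0],[0,0,0.03,0,0,0],[0,0,0.03,0,0,0],[0,0,0.03,0,0,0]]]' 85
python3 -m creep '[[[0,0,0.4,0,0,0],[0,0,1.2,0,0,0],[0,0,2.2,0,0,0],[0,0,3.4,0,0,0],[0,0,4.6,0,0,0],[-1,0,5,0,0,0],[-2.4,0,5,0,0,0],[-4,0,5,0,0,0],[-5.5,0,5,0,0,0],[-6,0,5,0,0,0],[-6,0,5,0,0,0],[-6,0,5,0,0,0]]]'
python3 - <<'E'
from h import *
c=cap('top','top1'); s=cap('scene','scene1')
print(proj(s,[647,-178.5,81]),proj(s,[647,-178.5,9]))
a=cv2.resize(c['image'][110:270,110:410],(750,400)) ; b=cv2.resize(s['image'][130:285,80:450],(750,200*155*75//(370*20)))
im=np.vstack([a,b])[:600]; print(im.shape); cv2.imwrite('pics/fin.png',im[...,::-1]); 
for f in ('top0','top1'): pass
d=cv2.absdiff(load('top0')['image'],c['image']).max(2)
E
```

```text
time_s: 20.63
eef_pos: [647.4, -178.2, 105.4]
ee_rot: [0.0, -0.0, 1.0, -0.0]
force: [0.4, -0.6, -0.4]
grip_width: 1.0
grip_force: 0.0
time_s: 21.63
eef_pos: [497.6, -178.5, 231.5]
ee_rot: [0.001, 0.0, 1.0, -0.0]
force: [-0.1, -0.6, 0.2]
grip_width: 0.993
grip_force: 0.0
(np.float64(195.90569261919322), np.float64(227.60629950044205)) (np.float64(197.79754356328752), np.float64(243.06865982328463))
(600, 750, 3)
```

```bash
python3 - <<'E'
import cv2,numpy as np
from h import *
s=load('scene1')['image'];t=load('top1')['image']
im=np.vstack([cv2.resize(t[115:255,120:400],(600,300)),cv2.resize(s[150:285,80:350],(600,300))]);cv2.imwrite('pics/fin2.png',im[...,::-1])
E
```

```text
(no output)
```

View pics/fin2.png

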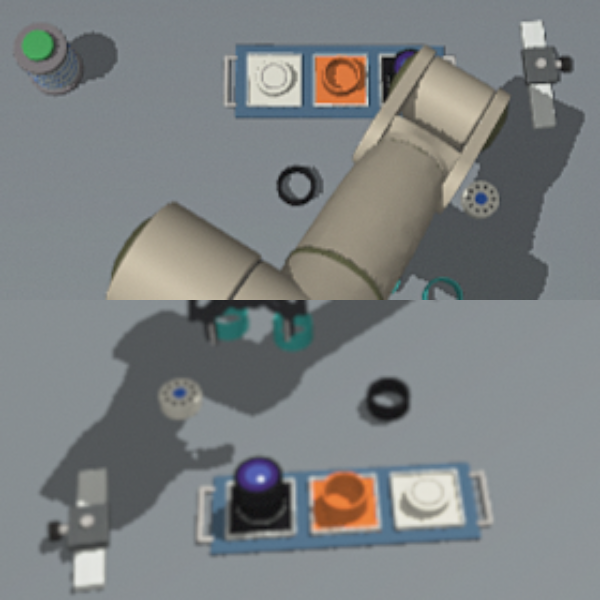

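All three pieces stand upright in their own wells, and the tube, tub, rail and dispenser haven't moved. The lens glass is at (259,474) against a predicted (258,472), so it's centred. The gripper is clear.

```bash
python3 -c "
from rig import ctrl
print(ctrl.finish_job())"
```

```text
the job is handed in; nothing more can be done
None
```

The cap, hood and lens were packed in that order, each upright and centred in its own well, with the look-alikes, dispenser and rail left where they stood; I handed the job in at about 22 s.

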